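# Slip the keyed hand crank onto the gearbox shaft

## Task

Put the hand crank with the orange knob onto the gearbox's upright shaft: turn it so that the slot in its hub matches the brass key on the shaft, slide it fully down onto the shoulder and let go. Leave the crank with the black knob where it lies.

Things in the scene. Friction and masses are not known exactly. Their poses are not given: they have to be found in the camera images.
- crank_keyed: Loose hand crank, ORANGE knob, 0.35 kg, flat on the bench. Hub 54(x) x 48(y) x 40(z) mm; origin: centre of its underside, on the bore axis, z up. +x: along the arm to the knob (28 mm thick, 115 mm out, top 62 mm up). Grip the hub across its flat 48 mm sides. Bore 24 mm, with a key slot 16 mm wide on the +x side, 22 mm out. Arm 24 mm wide, 12-24 mm up, starts pointing roughly away from the robot.
- crank_plain: Second loose crank, same outer size and frame, but a BLACK knob and a plain 20 mm bore without slot; it does not fit over the key. Leave it where it lies. Which of the two lies further left varies.
- seat (a point): Shoulder at the foot of the fixed gearbox's upright shaft, 122 mm over the bench: the hub's underside rests here when home. Shaft 17 mm thick, 40 mm tall, top 14 mm tapered to 8 mm. z up; +x: from the axis to the brass key (8 mm wide, reaching 18 mm from the axis, 26 mm tall), on the oil plug's side. Home: crank origin here, its x along this x. Play about 3 mm and 10 degrees either way.
There are look-alikes about, which are no part of the job. What is shaped like the crank_keyed but brown is not meant.

How it is judged (in metres and radians):
At the end, for the whole second after the job is handed in: The orange-knobbed crank is on the shaft with its slot over the key: origin within 10 mm of the shaft's axis and within 10 mm of the shoulder's height, arm along the key's direction within 25 degrees, hub upright within 11 degrees, at rest (horizontal distance between crank_keyed and seat below 0.01 m and z of crank_keyed in the frame of seat between -0.01 and 0.01 m and angle between the x axis of crank_keyed and the x axis of seat, either way round below 0.45 rad and angle between crank_keyed's own z axis and vertical below 0.2 rad and linear speed of crank_keyed below 0.02 m/s); the robot touches nothing.
It fails at once if the crank with the black knob is moved more than 40 mm (distance of crank_plain from where it was at the start of the episode above 0.04 m).
It also fails if it takes over 40 s, if anything falls off the work surface, if the arm or the gripper's body presses on something with over 40 N, if the wrist force passes 120 N, or if a joint passes its speed limit or range.

## Robot

A 6-joint arm with a two-finger parallel gripper is mounted at the origin on a cart in front of the work surface, level with it; the furniture and walls round the work are solid. World frame = base frame: x ahead of the robot, y to its left, z up, the work surface at z = 0. Lengths are in mm, angles in rad, forces in N, time in s.
With the tool pointing down it reaches from about 350 to 875 mm from the base axis. Payload 4.2 kg.
Tool frame: the origin (TCP) lies at the very end of the fingers, on their centre line; the grasp point (between the pads) lies 19 mm behind it; z points along the fingers, y is the direction in which the jaws open and shut (so a half turn about z gives the same grasp; the last joint's range is limited). The gripper opens to 85 mm and grips with 20 to 120 N. Pads are 22 mm wide; open, the fingers measure 114 mm over their backs; the gripper's body (76 mm by 85 mm) begins 54 mm behind the grasp point. The pads swing forward as they close: fully open they stand 13 mm farther back than shut.
Start: joints at [-0.853, 0.385, 0.008, 0, -1.194, -0.259], TCP at [276.807, -560.337, 231.312] pointing down, gripper open.
Joint ranges: [-3.14, 3.14], [-1.21, 2.06], [-1.07, 1.41], [-3.16, 2.05], [-2.99, -0.16], [-3.1, 3.1]. Speed limits (rad/s): [2.79, 2.79, 3.14, 3.14, 3.14, 3.14].

## Interface

Orientations are given as a unit quaternion [x, y, z, w].
In Python, from bench import arm gives the robot as it stands.
- The arm moves only by the tool apply_moves, never from a script. Its argument "plan" is one flat list of numbers, 5 for each row, row after row: the gripper's target within -1 to 1 (shut at 1, half-way at 0, fully open at -1), then the shift along the world's x, y, z in m, then the turn about the world's z in degrees. A call has 1 to 8 rows; each row is the pose to reach, as a shift and turn from the pose commanded when the call began; what a row does not reach only later rows make up. A row lasts 1/12 s, in which the tool goes at most 41.7 mm and 7.16 degrees, less where a joint would pass 70% of its speed; a pose out of reach is approached as far as the arm can. A call with a gripper value outside its range is refused whole. The fingers move at their own pace and stop on an object; the grip force is fixed at half the most. Time passes only in rows, so rows that repeat a pose let the fingers close. It gives the time, the measured TCP pose, the force and the opening at its end, in the units of the state.
- arm.read_state(): the state, without advancing time (a new reading comes with each control period).
- arm.get_image(name): name is "scene" or "top"; returns a dict with "color" (480x640x3 uint8, red, green, blue), "range_z" (480x640 float32, mm along the optical axis (not along the pixel's ray), 0 where there is no reading), "camera_matrix" (3x3 intrinsics, pixels), "camera_from_world" (4x4, takes a point from world to camera coordinates). Camera axes: x right, y down, z forward; pixel columns grow to the right and rows downward; lengths in mm; the calibration is good to about 2 mm. A picture is of the moment at which its call begins.
- arm.job_done(): hands the job in, once; it reports no verdict.
The state is a dict: "clock": time; "joints": joint angles; "joint_vel": joint speeds; "joint_efforts": joint torques, N m; "position": TCP position; "ee_rot": TCP orientation; "contact_force": force on the tool from outside, world axes, zero at the start; "wrist_torque": the same for the moment, N m; "gripper_width": finger opening in mm.
Only numpy, scipy, OpenCV 4.12 (cv2) and the standard library are available. Lean on these libraries where they do the work, as an engineer would, in place of code of your own. Each camera call takes 0.05 s, during which the arm holds its last target.

## Working session

There is one attempt and no reset: what is moved stays moved. The work goes in short steps, Python scripts to look and compute and a tool call to move; the robot and the scene stay as the last step left them, time stands still between calls to the robot, and variables do not carry over. Pictures are saved under pics/ and viewed, and the job is handed in when it is done.

Besides the shell and the picture viewer there is one more tool, called after "Call:" as a command line: name --argument value ..., lists and objects as JSON in quotes. apply_moves: Moves the arm, as the interface text tells. Its arguments: {"type":"object","properties":{"plan":{"type":"array","items":{"type":"number"}}},"required":["plan"]}

```bash
mkdir -p pics; ls
python3 - <<'E'
from bench import arm
import cv2,numpy as np
s=arm.read_state()
print(s)
for n in("scene","top"):
    im=arm.get_image(n); np.savez(f"pics/{n}0.npz",**im)
    cv2.imwrite(f"pics/{n}0.png",im["color"][:,:,::-1]); print(im["camera_matrix"],im["camera_from_world"])
E
```

```text
pics
{'clock': 0.0, 'joints': array([-8.53384549e-01,  3.85550348e-01,  6.63983733e-03, -5.40294808e-04,
       -1.19399767e+00, -2.58577647e-01]), 'joint_vel': array([-2.29686932e-04,  6.42571423e-05,  1.11260564e-03,  3.29008074e-04,
        5.99519751e-04,  6.13037122e-04]), 'joint_efforts': array([ 3.51107228e-04, -3.92285979e+01,  1.88404495e+01,  4.18626890e+00,
       -4.67028294e-03, -2.12490488e-05]), 'position': array([ 276.57122091, -559.82514135,  230.2246868 ]), 'ee_rot': array([-2.27312713e-01,  9.73821212e-01,  1.05039680e-03, -2.73293988e-04]), 'contact_force': array([-0.35813715,  1.21645355, -1.25943946]), 'wrist_torque': array([0.00297716, 0.02321948, 0.00380948]), 'gripper_width': 85.49248855475308}
[[607.15851389   0.         332.0047555 ]
 [  0.         607.15851389 246.00626051]
 [  0.           0.           1.        ]] [[-5.64971891e-01 -8.25098653e-01  4.35608221e-03  2.35325877e+02]
 [-4.61757389e-01  3.11796239e-01 -8.30399434e-01  2.86817679e+02]
 [ 6.83803244e-01 -4.71163791e-01 -5.57151510e-01  1.30619331e+03]
 [ 0.00000000e+00  0.00000000e+00  0.00000000e+00  1.00000000e+00]]
[[502.39868311   0.         318.23454266]
 [  0.         502.39868311 234.72206386]
 [  0.           0.           1.        ]] [[-9.84941170e-03 -9.99892733e-01 -1.08402995e-02 -7.64200118e+00]
 [-9.81806504e-01  1.17259467e-02 -1.89521742e-01  4.49056327e+02]
 [ 1.89628526e-01  8.77639885e-03 -9.81816682e-01  1.25207448e+03]
 [ 0.00000000e+00  0.00000000e+00  0.00000000e+00  1.00000000e+00]]
```

View pics/scene0.png

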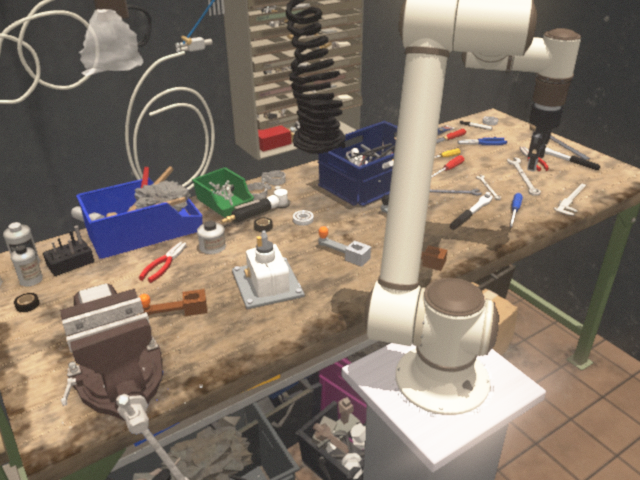

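View pics/top0.png

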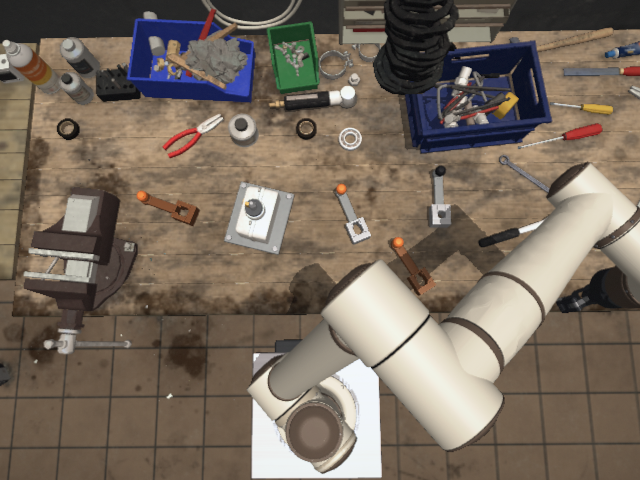

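The top view shows the grey orange-knobbed crank with its hub at (357,230) and knob at (341,188). The black-knobbed one is at (440,213), the brown decoys at (185,212) and (420,278), and the gearbox shaft at (254,208). I'll zoom in on the crank and shaft next.

Run:
```python
import cv2,numpy as np
t=np.load("pics/top0.npz")["color"][:,:,::-1]; s=np.load("pics/scene0.npz")["color"][:,:,::-1]
f=lambda im,x,y,w,h,k:cv2.resize(im[y:y+h,x:x+w],None,fx=k,fy=k,interpolation=cv2.INTER_NEAREST)
a=f(t,220,175,80,80,5);b=f(t,320,170,80,80,5)
cv2.imwrite("pics/z1.png",np.hstack([a,b]))
a=f(s,225,225,80,80,5);b=f(s,305,215,80,80,5)
cv2.imwrite("pics/z2.png",np.hstack([a,b]))
```

```text
(no output)
```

View pics/z1.png

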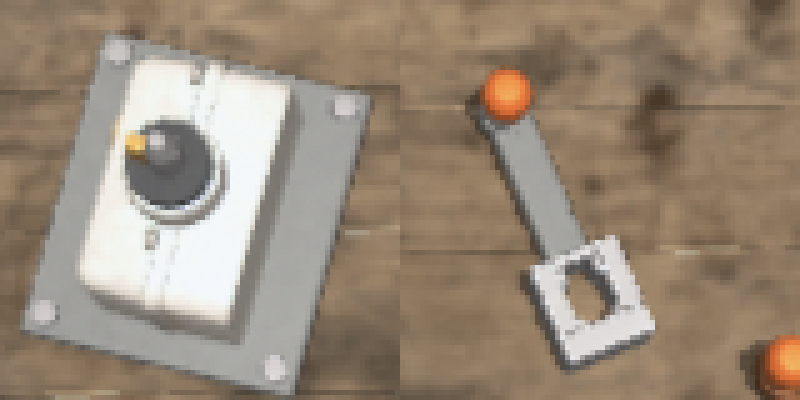

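View pics/z2.png

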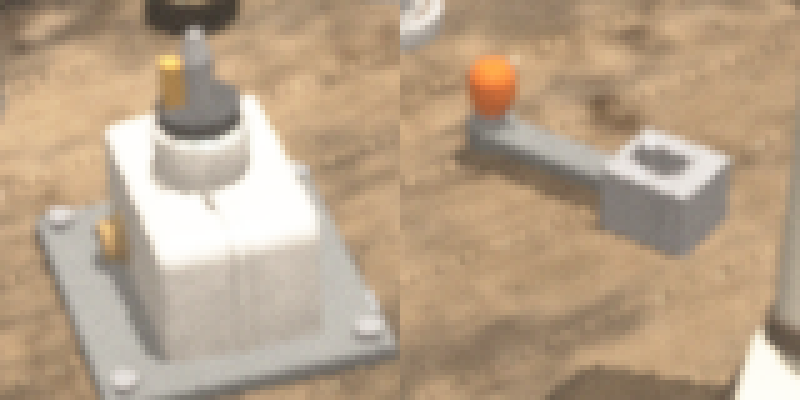

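```bash
cat > h.py <<'E'
import cv2,numpy as np
def ray(im,uv):
    K=im["camera_matrix"];T=im["camera_from_world"];R=T[:3,:3]
    c=-R.T@T[:3,3]; d=R.T@np.linalg.inv(K)@np.array([uv[0],uv[1],1.0]); return c,d
def onz(im,uv,z):
    c,d=ray(im,uv); return c+d*(z-c[2])/d[2]
def proj(im,p):
    q=im["camera_matrix"]@(im["camera_from_world"]@np.append(p,1))[:3]; return q[:2]/q[2]
def tri(a,ua,b,ub):
    c1,d1=ray(a,ua);c2,d2=ray(b,ub);A=np.stack([d1,-d2],1)
    s=np.linalg.lstsq(A,c2-c1,rcond=None)[0];p=c1+s[0]*d1;q=c2+s[1]*d2
    return (p+q)/2,np.linalg.norm(p-q)
def big(m,roi):
    x,y,w,h=roi;z=np.zeros(m.shape,np.uint8);z[y:y+h,x:x+w]=m[y:y+h,x:x+w]
    n,l,s,c=cv2.connectedComponentsWithStats(z); i=1+np.argmax(s[1:,4]); return (l==i).astype(np.uint8),c[i],s[i]
E
python3 - <<'E'
from h import *
T=dict(np.load("pics/top0.npz"));S=dict(np.load("pics/scene0.npz"))
def masks(im):
    hsv=cv2.cvtColor(im["color"],cv2.COLOR_RGB2HSV); return hsv
ht=masks(T);hs=masks(S)
# knob
org=lambda h:((h[...,0]<16)&(h[...,1]>170)&(h[...,2]>130)).astype(np.uint8)
_,kt,st=big(org(ht),(325,175,30,30));_,ks,ss=big(org(hs),(310,222,25,25))
print("knob",kt,st,ks,ss,tri(T,kt,S,ks))
# hub top
g=cv2.cvtColor(T["color"],cv2.COLOR_RGB2GRAY)
m=((ht[...,1]<40)&(ht[...,2]>170)).astype(np.uint8)
hm,c,s=big(m,(340,210,40,40)); cnt=cv2.findContours(hm,cv2.RETR_EXTERNAL,cv2.CHAIN_APPROX_NONE)[0][0]
pts=np.array([onz(T,p,40)[:2] for p in cnt[:,0]],np.float32)
r=cv2.minAreaRect(pts); print("hub",s,r)
# brass
br=lambda h:((h[...,0]>14)&(h[...,0]<28)&(h[...,1]>150)&(h[...,2]>150)).astype(np.uint8)
_,bt,st=big(br(ht),(235,190,30,30));_,bs,ss=big(br(hs),(255,232,10,18))
print("key",bt,st,bs,ss,tri(T,bt,S,bs))
# dark disc
dm=((ht[...,1]<60)&(ht[...,2]<120)).astype(np.uint8)
d,c,s=big(dm,(238,192,30,30)); cn=cv2.findContours(d,cv2.RETR_EXTERNAL,cv2.CHAIN_APPROX_NONE)[0][0]
print("disc",c,s); p=np.array([onz(T,q,122)[:2] for q in cn[:,0]],np.float32); print(cv2.minEnclosingCircle(p), cv2.fitEllipse(p))
# plate
pm=((ht[...,1]<40)&(ht[...,2]>100)).astype(np.uint8)
d,c,s=big(pm,(220,175,80,85)); cn=cv2.findContours(d,cv2.RETR_EXTERNAL,cv2.CHAIN_APPROX_NONE)[0][0]
p=np.array([onz(T,q,8)[:2] for q in cn[:,0]],np.float32); print("plate",s,cv2.minAreaRect(p))
for n,z,roi in (("d",T["range_z"],(246,200,18,18)),):
    x,y,w,h=roi; print(z[y:y+h,x:x+w].astype(int))
E
```

```text
knob [340.91803279 188.57377049] [337 184   9  10  61] [322.74509804 231.94117647] [319 228   8   9  51] (array([569.77364873, -73.08526986,  48.65465126]), np.float64(0.1859278328072004))
hub [346 217  25  25 262] ((463.6475830078125, -115.42082977294922), (53.997802734375, 47.226924896240234), 21.256145477294922)Traceback (most recent call last):
  File "<stdin>", line 18, in <module>
  File "h.py", line 15, in big
    n,l,s,c=cv2.connectedComponentsWithStats(z); i=1+np.argmax(s[1:,4]); return (l==i).astype(np.uint8),c[i],s[i]
                                                     ~~~~~~~~~^^^^^^^^^
    return _wrapfunc(a, 'argmax', axis=axis, out=out, **kwds)
    return bound(*args, **kwds)
ValueError: attempt to get argmax of an empty sequence
```

Run:
```python
from h import *
T=dict(np.load("pics/top0.npz"));S=dict(np.load("pics/scene0.npz"))
ht=cv2.cvtColor(T["color"],cv2.COLOR_RGB2HSV);hs=cv2.cvtColor(S["color"],cv2.COLOR_RGB2HSV)
br=lambda h:((h[...,0]>12)&(h[...,0]<32)&(h[...,1]>110)&(h[...,2]>130)).astype(np.uint8)
_,bt,st=big(br(ht),(244,200,6,9));_,bs,ss=big(br(hs),(256,233,7,14))
print("key",bt,st,bs,ss,tri(T,bt,S,bs))
dm=((ht[...,1]<90)&(ht[...,2]<150)).astype(np.uint8)
d,c,s=big(dm,(238,192,30,30)); cn=cv2.findContours(d,cv2.RETR_EXTERNAL,cv2.CHAIN_APPROX_NONE)[0][0]
p=np.array([onz(T,q,122)[:2] for q in cn[:,0]],np.float32); print("disc",c,s,cv2.minEnclosingCircle(p), cv2.fitEllipse(p))
pm=((ht[...,1]<40)&(ht[...,2]>100)).astype(np.uint8)
d,c,s=big(pm,(220,175,80,85)); cn=cv2.findContours(d,cv2.RETR_EXTERNAL,cv2.CHAIN_APPROX_NONE)[0][0]
p=np.array([onz(T,q,8)[:2] for q in cn[:,0]],np.float32); print("plate",s,cv2.minAreaRect(p))
# world points from depth near shaft
Rt=T["camera_from_world"]
v,u=np.mgrid[190:225,236:275]; z=T["range_z"][190:225,236:275]
K=T["camera_matrix"]; pc=np.stack([(u-K[0,2])/K[0,0]*z,(v-K[1,2])/K[1,1]*z,z],-1)
w=(pc-Rt[:3,3])@Rt[:3,:3]
np.set_printoptions(linewidth=220); print(w[8:34,6:30,2].astype(int))
s=(w[...,2]>116)&(w[...,2]<127); print("shoulder",s.sum(),w[s].mean(0)); q=w[s][:,:2].astype(np.float32);print(cv2.minEnclosingCircle(q))
k=(w[...,2]>138)&(w[...,2]<150);print("key/shaft top pts",w[k].round())
t=w[...,2]>150;print("tip",w[t].round())
```

```text
key [246.61538462 203.38461538] [245 202   4   4  13] [258.69444444 240.52777778] [257 236   5  10  36] (array([509.16076315, 158.25157865, 138.28653621]), np.float64(1.7629993377691808))
disc [253.94883721 207.86511628] [245 199  18  18 215] ((503.7152404785156, 144.51959228515625), 21.87424659729004) ((502.9040222167969, 143.80775451660156), (38.752410888671875, 42.239898681640625), 70.1805419921875)
plate [ 224  182   70   73 3341] ((505.53497314453125, 145.56289672851562), (150.3729248046875, 170.55352783203125), 75.36922454833984)
[[   8    8   82   79   83   82   80   82   79   79   80   85   86   83   84   84   82   79   78   79   79   79   85   83]
 [  10   32   80   79   79   82   84   77  125  122  119  120  122  121  122  123  112   84   82   79   80   83   81   81]
 [   5   39   80   81   82   78   80  122  126  124  123  122  121  120  124  130  121  120  108   80   79   80   81   82]
 [  13   38   77   81  150  121  125  127  122  163  157  152  125  119  120  121  122  121  117  111   80   85   81   83]
 [  12   77   82  147  147  149  150  145  157  161  166  161  153
[... 3524 characters left out ...]
 159.]
 [ 504.  140.  162.]
 [ 506.  139.  155.]
 [ 507.  137.  153.]
 [ 505.  161.  151.]
 [ 505.  154.  151.]
 [ 504.  151.  156.]
 [ 501.  147.  164.]
 [ 502.  145.  163.]
 [ 503.  143.  158.]
 [ 503.  141.  157.]
 [ 504.  139.  153.]
 [ 502.  151.  152.]
 [ 500.  147.  160.]
 [ 500.  145.  158.]
 [ 501.  143.  157.]
 [ 502.  141.  154.]
 [ 501.  139.  155.]
 [ 502.  137.  151.]
 [ 500.  149.  151.]
 [ 498.  145.  159.]
 [ 499.  144.  154.]
 [ 500.  142.  151.]
 [ 500.  139.  152.]
 [ 498.  149.  150.]
 [ 497.  146.  151.]
 [ 497.  141.  153.]
 [ 203.  -24. 1314.]
 [ 203.  -24. 1314.]
 [ 203.  -24. 1314.]
 [ 203.  -24. 1314.]
 [ 203.  -24. 1314.]
 [ 203.  -24. 1314.]
 [ 203.  -24. 1314.]]
```

Call:
apply_moves --plan '[-1, 0.015, 0.037, 0, 0, -1, 0.03, 0.074, 0, -1, -1, 0.045, 0.111, 0, -2, -1, 0.062, 0.148, 0, -3, -1, 0.078, 0.185, 0, -4, -1, 0.093, 0.222, 0, -4.8, -1, 0.109, 0.259, 0, -4.8, -1, 0.124, 0.296, 0, -4.8]'

```text
clock: 0.77
position: [400.9, -262.4, 231.1]
ee_rot: [-0.186, 0.982, 0.0, -0.0]
contact_force: [0.6, 0.1, 0.4]
gripper_width: 85.4
```

Call:
apply_moves --plan '[-1, 0.015, 0.037, 0, 0, -1, 0.03, 0.074, -0.02, 0, -1, 0.045, 0.111, -0.05, 0, -1, 0.0628, 0.1489, -0.08, 0, -1, 0.0628, 0.1489, -0.09, 0, -1, 0.0628, 0.1489, -0.1, 0, -1, 0.0628, 0.1489, -0.11, 0, -1, 0.0628, 0.1489, -0.11, 0]'

```text
clock: 1.43
position: [461.9, -114.9, 118.9]
ee_rot: [-0.187, 0.982, 0.001, -0.003]
contact_force: [-0.4, 0.1, -1.2]
gripper_width: 85.3
```

Run:
```python
from bench import arm
from h import *
s=arm.read_state();print(s["position"],s["ee_rot"],s["joints"])
for n in("scene","top"):
    im=arm.get_image(n); np.savez(f"pics/{n}1.npz",**im)
    x,y=(280,150) if n=="scene" else (300,150)
    cv2.imwrite(f"pics/{n}1.png",cv2.resize(im["color"][y:y+150,x:x+160,::-1],None,fx=4,fy=4))
```

```text
[ 461.88698856 -114.86231836  118.92268301] [-1.86691054e-01  9.82414538e-01  5.85370659e-04 -2.78987155e-03] [ 9.82178782e-02  2.57755611e-01 -5.00699579e-01 -9.13838498e-04
 -8.18003455e-01 -1.29280020e+00]
```

View pics/scene1.png

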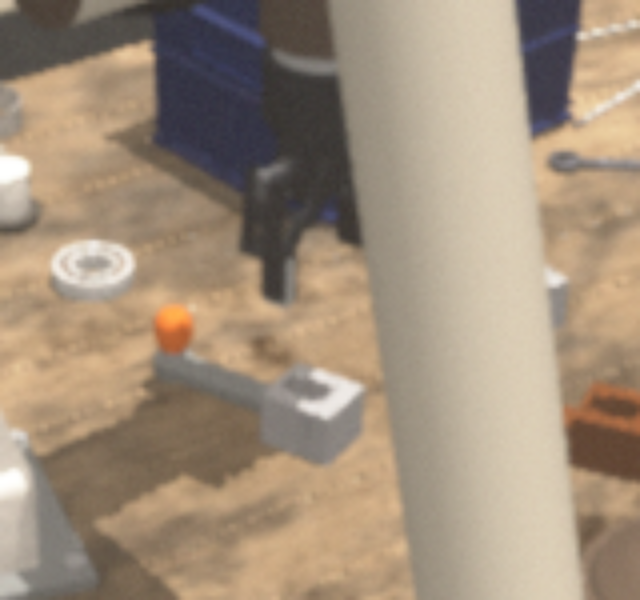

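View pics/top1.png

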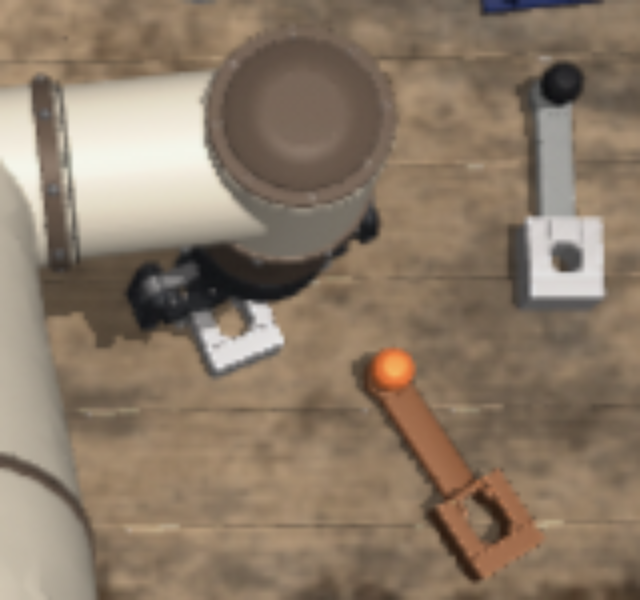

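The top view shows the jaws straddling the hub (crop centre about (235,330)) with both sides clear. I'll descend and grip.

Call:
apply_moves --plan '[-1, 0, 0, -0.02, 0, -1, 0, 0, -0.045, 0, -1, 0, 0, -0.07, 0, -1, 0, 0, -0.09, 0, -1, 0, 0, -0.105, 0, -1, 0, 0, -0.115, 0, -1, 0, 0, -0.115, 0, -1, 0, 0, -0.115, 0]'

```text
clock: 2.2
position: [464.1, -115.8, 6.8]
ee_rot: [-0.186, 0.983, -0.0, 0.0]
contact_force: [-0.2, 0.2, -0.3]
gripper_width: 85.5
```

Call:
apply_moves --plan '[0, 0, 0, 0, 0, 0.3, 0, 0, 0, 0, 0.6, 0, 0, 0, 0, 1, 0, 0, 0, 0, 1, 0, 0, 0, 0, 1, 0, 0, 0, 0, 1, 0, 0, 0, 0, 1, 0, 0, 0, 0]'

```text
clock: 2.87
position: [464.2, -115.3, 7.5]
ee_rot: [-0.187, 0.982, -0.0, 0.001]
contact_force: [-1.9, 1.6, 7.3]
gripper_width: 47.1
```

Call:
apply_moves --plan '[1, 0, 0, 0.01, 0, 1, 0, 0, 0.03, 0, 1, 0, 0, 0.06, 0, 1, 0, 0, 0.09, 0, 1, 0, 0, 0.12, 0, 1, 0, 0, 0.16, 0, 1, 0, 0, 0.19, 0, 1, 0, 0, 0.2, 0]'

```text
clock: 3.53
position: [465.4, -115.6, 211.2]
ee_rot: [-0.187, 0.982, -0.001, 0.004]
contact_force: [0.9, 0.2, -3.8]
gripper_width: 47.2
```

Call:
apply_moves --plan '[1, 0.003, 0.02, 0, 6, 1, 0.009, 0.055, 0, 12, 1, 0.014, 0.09, 0, 19, 1, 0.02, 0.125, 0, 26, 1, 0.025, 0.16, 0, 33, 1, 0.031, 0.195, 0, 40, 1, 0.034, 0.22, 0, 46, 1, 0.036, 0.23, 0, 51.5]'

```text
clock: 4.2
position: [499.1, 117.5, 205.4]
ee_rot: [-0.598, 0.802, 0.001, -0.0]
contact_force: [-0.2, -0.9, -4.2]
gripper_width: 47.1
```

Call:
apply_moves --plan '[1, 0.002, 0.015, 0, 0, 1, 0.0046, 0.0299, 0, 0, 1, 0.0046, 0.0299, 0, 0, 1, 0.0046, 0.0299, 0, 0, 1, 0.0046, 0.0299, 0, 0, 1, 0.0046, 0.0299, 0, 0]'

```text
clock: 4.7
position: [503.9, 143.8, 206.2]
ee_rot: [-0.594, 0.804, 0.0, -0.0]
contact_force: [-0.8, -0.6, -3.8]
gripper_width: 47.3
```

Run:
```python
from bench import arm
from h import *
s=arm.read_state();print(s["position"],s["ee_rot"],s["contact_force"],s["gripper_width"])
for n in("scene","top"):
    im=arm.get_image(n); np.savez(f"pics/{n}2.npz",**im)
    x,y=(180,130) if n=="scene" else (180,120)
    cv2.imwrite(f"pics/{n}2.png",cv2.resize(im["color"][y:y+150,x:x+160,::-1],None,fx=4,fy=4))
```

```text
[503.92285893 143.75128847 206.15849932] [-5.94036840e-01  8.04437763e-01  7.54111892e-05 -3.35013555e-04] [-0.8244535  -0.62194998 -3.81709843] 47.25730546406712
```

View pics/scene2.png

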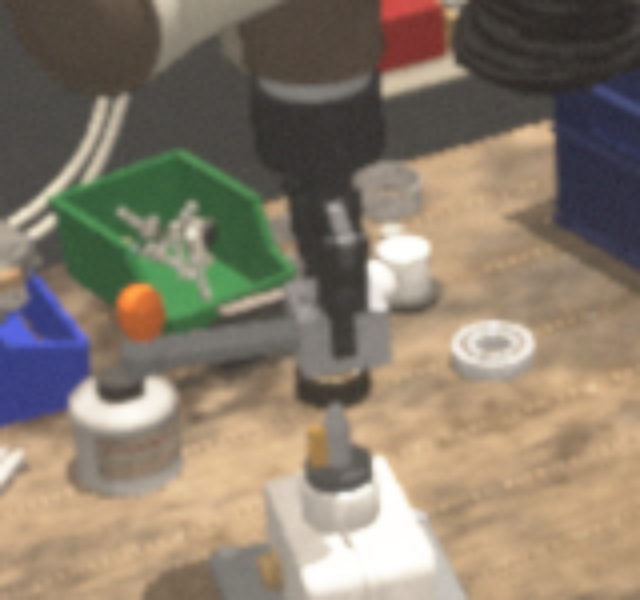

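View pics/top2.png

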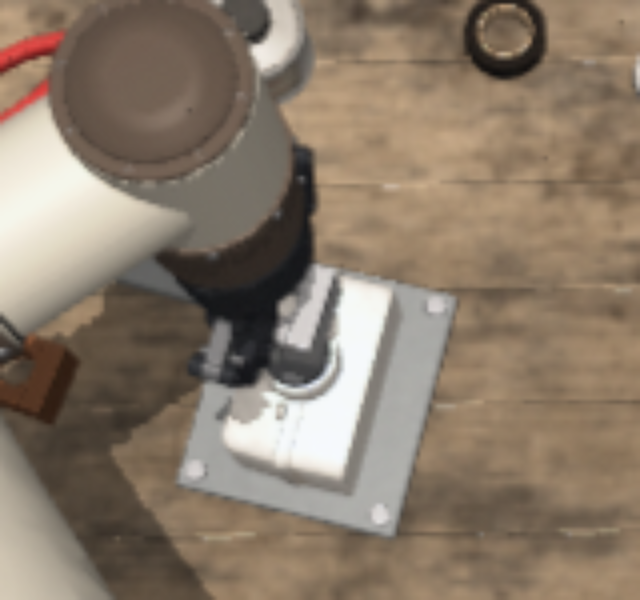

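The scene view shows the hub held upright above the shaft (crop hub (345,330), shaft tip (335,410)), with the arm out over the bench on the key's side. I'll compare the expected and observed knob and key positions.

Run:
```python
from h import *
S=dict(np.load("pics/scene2.npz"))
hs=cv2.cvtColor(S["color"],cv2.COLOR_RGB2HSV)
org=((hs[...,0]<16)&(hs[...,1]>170)&(hs[...,2]>130)).astype(np.uint8)
_,ks,ss=big(org,(200,190,40,40)); print("knob seen",ks,ss)
for yaw in (70,73,76):
    a=np.radians(yaw); e=np.array([np.cos(a),np.sin(a),0]);o=np.array([504.2,144.5,0])
    print(yaw,"knob",proj(S,o+114*e+[0,0,200+48.6]),"keytop outer",proj(S,o+18*e+[0,0,148]),"tip",proj(S,o+[0,0,162]),"oil?")
P=lambda x,y,z:proj(S,np.array(o)+x*e+y*np.array([-e[1],e[0],0])+[0,0,z])
a=np.radians(73);e=np.array([np.cos(a),np.sin(a),0])
im=S["color"][:,:,::-1].copy(); k=5;x0,y0=200,190
c=cv2.resize(im[y0:y0+110,x0:x0+130],None,fx=k,fy=k,interpolation=cv2.INTER_CUBIC)
def dot(p,col): cv2.circle(c,tuple(int(round((v-b+.5)*k)) for v,b in zip(p,(x0,y0))),3,col,-1)
for sx in(-27,27):
  for sy in(-24,24):
    dot(P(sx,sy,200),(0,255,0));dot(P(sx,sy,240),(0,255,0))
for z in(122,136,148,162): dot(P(0,0,z),(0,0,255))
for y in(-4,4): dot(P(18,y,148),(255,0,255));dot(P(18,y,122),(255,0,255))
cv2.imwrite("pics/ov2.png",c)
```

```text
knob seen [214.6635514  207.29906542] [210 201  11  14 107]
70 knob [213.14559947 206.69081996] keytop outer [256.73221086 237.31922148] tip [263.64504287 231.5778256 ] oil?
73 knob [213.44699416 207.93257941] keytop outer [256.79916154 237.52018523] tip [263.64504287 231.5778256 ] oil?
76 knob [213.88527706 209.16282815] keytop outer [256.8859186  237.71815064] tip [263.64504287 231.5778256 ] oil?
```

View pics/ov2.png

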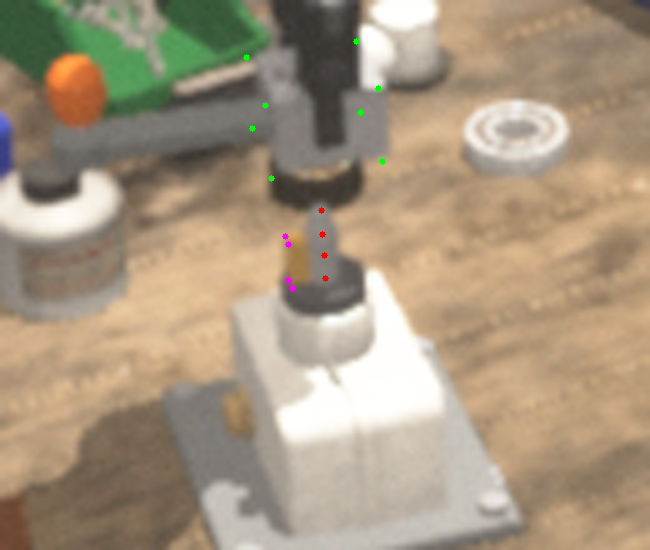

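The scene view puts the hub about 1 px (about 2 mm) short along the key direction, so I'll correct that, descend to just above the tip, and recheck.

Call:
apply_moves --plan '[1, 0.0006, 0.002, -0.005, 0, 1, 0.0006, 0.002, -0.012, 0, 1, 0.0006, 0.002, -0.02, 0, 1, 0.0006, 0.002, -0.028, 0, 1, 0.0006, 0.002, -0.031, 0, 1, 0.0006, 0.002, -0.031, 0, 1, 0.0006, 0.002, -0.031, 0]'

```text
clock: 5.38
position: [504.8, 146.4, 174.9]
ee_rot: [-0.595, 0.804, -0.0, -0.0]
contact_force: [-0.7, 0.7, -4.3]
gripper_width: 46.6
```

Run:
```python
from bench import arm
from h import *
s=arm.read_state();print(s["position"],s["contact_force"])
for n,x0,y0 in(("scene",200,190),("top",215,170)):
    S=arm.get_image(n); np.savez(f"pics/{n}3.npz",**S)
    b=s["position"][2]-7.5
    o=np.array([504.2,144.5,0]);a=np.radians(73);e=np.array([np.cos(a),np.sin(a),0])
    P=lambda x,y,z:proj(S,o+x*e+y*np.array([-e[1],e[0],0])+[0,0,z])
    k=5;c=cv2.resize(S["color"][y0:y0+110,x0:x0+130,::-1],None,fx=k,fy=k,interpolation=cv2.INTER_CUBIC)
    def dot(p,col): cv2.circle(c,tuple(int(round((v-bb+.5)*k)) for v,bb in zip(p,(x0,y0))),2,col,-1)
    for sx in(-27,27):
      for sy in(-24,24):
        dot(P(sx,sy,b),(0,255,0));dot(P(sx,sy,b+40),(0,255,0))
    for z in(122,162): dot(P(0,0,z),(0,0,255))
    cv2.imwrite(f"pics/ov3{n}.png",c)
    if n=="scene":
        hs=cv2.cvtColor(S["color"],cv2.COLOR_RGB2HSV)
        org=((hs[...,0]<16)&(hs[...,1]>170)&(hs[...,2]>130)).astype(np.uint8)
        print(big(org,(195,190,50,50))[1:],P(114,0,b+48.6))
```

```text
[504.83793236 146.38217746 174.94706507] [-0.71385581  0.65669033 -4.25834565]
(array([214.7979798 , 218.93939394]), array([210, 213,  10,  13,  99], dtype=int32)) [214.8865086  219.86001609]
```

View pics/ov3scene.png

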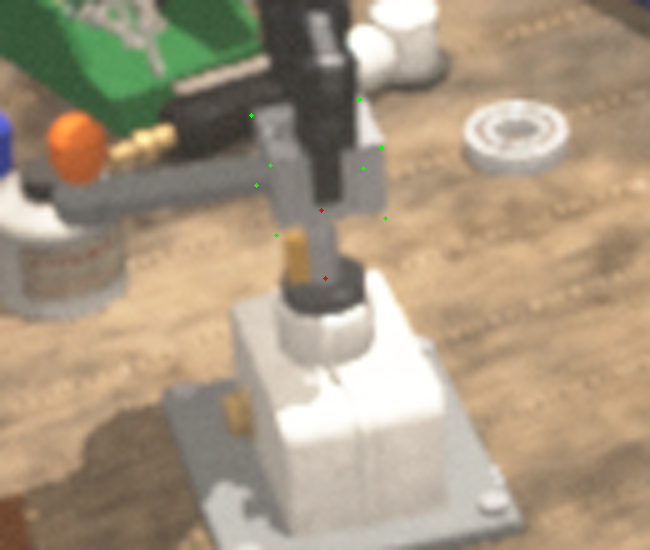

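View pics/ov3top.png

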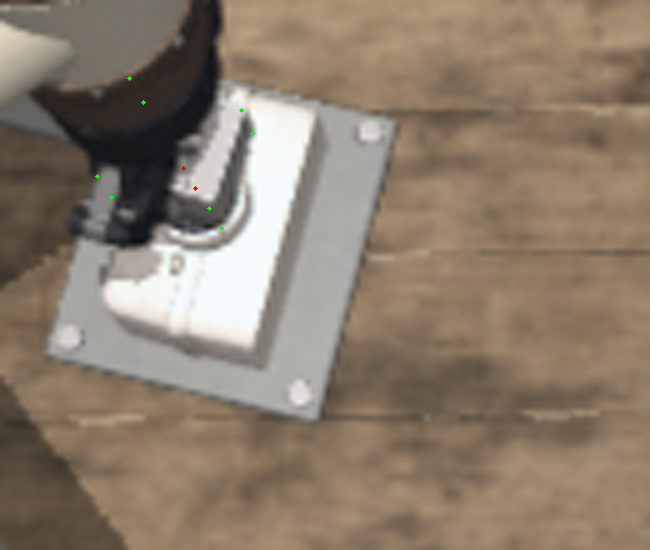

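Run:
```python
from h import *
o=np.array([504.2,144.5,0]);a=np.radians(73);e=np.array([np.cos(a),np.sin(a),0])
r=[]
for n,x0,y0 in(("top",245,180),("scene",245,205)):
    S=dict(np.load(f"pics/{n}3.npz"));k=10
    c=cv2.resize(S["color"][y0:y0+40,x0:x0+38,::-1],None,fx=k,fy=k,interpolation=cv2.INTER_NEAREST)
    for z,col in((167.4,(0,255,0)),(207.4,(0,0,255))):
        P=np.array([proj(S,o+x*e+y*np.array([-e[1],e[0],0])+[0,0,z]) for x,y in((-27,-24),(27,-24),(27,24),(-27,24))])
        cv2.polylines(c,[np.round((P-[x0,y0]+.5)*k).astype(int)],True,col,1)
    r.append(c)
cv2.imwrite("pics/z3.png",np.hstack(r))
```

```text
(no output)
```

View pics/z3.png

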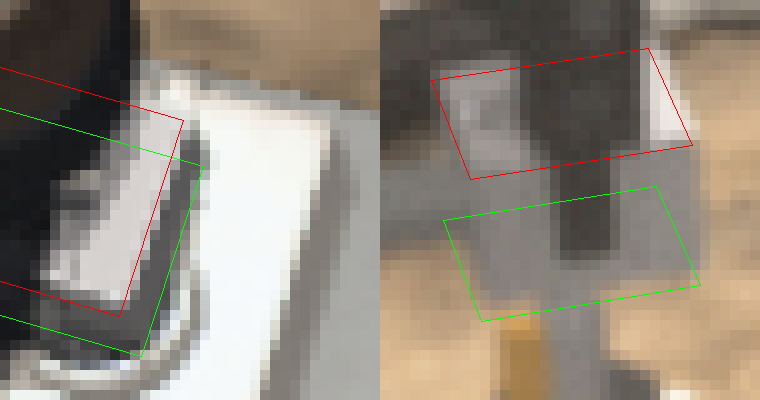

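The overlay of the expected hub outline matches the top face in both views within about 0.5–1 px, roughly 1–2 mm. I'll lower slowly.

Call:
apply_moves --plan '[1, 0, -0.0005, -0.003, 0, 1, 0, -0.0005, -0.006, 0, 1, 0, -0.0005, -0.009, 0, 1, 0, -0.0005, -0.012, 0, 1, 0, -0.0005, -0.015, 0, 1, 0, -0.0005, -0.018, 0, 1, 0, -0.0005, -0.018, 0]'

```text
clock: 6.07
position: [504.3, 145.8, 156.4]
ee_rot: [-0.595, 0.804, 0.0, -0.001]
contact_force: [-0.8, 0.5, -4.9]
gripper_width: 46.9
```

Call:
apply_moves --plan '[1, 0, 0, -0.002, 0, 1, 0, 0, -0.004, 0, 1, 0, 0, -0.006, 0, 1, 0, 0, -0.008, 0, 1, 0, 0, -0.008, 0]'

```text
clock: 6.48
position: [504.5, 145.8, 148.8]
ee_rot: [-0.595, 0.804, 0.0, -0.0]
contact_force: [-0.5, -0.7, -4.0]
gripper_width: 46.9
```

Bottom is now about 141 mm, past the key's top, with no contact force. I'll keep going down.

Call:
apply_moves --plan '[1, 0, 0, -0.003, 0, 1, 0, 0, -0.006, 0, 1, 0, 0, -0.009, 0, 1, 0, 0, -0.012, 0, 1, 0, 0, -0.015, 0, 1, 0, 0, -0.017, 0, 1, 0, 0, -0.017, 0]'

```text
clock: 7.07
position: [504.5, 145.8, 131.7]
ee_rot: [-0.595, 0.804, 0.0, -0.001]
contact_force: [0.3, -0.3, -4.2]
gripper_width: 47.2
```

Run:
```python
from bench import arm
from h import *
s=arm.read_state();print(s["position"],s["contact_force"])
S=arm.get_image("scene");c=S["color"][190:300,190:320,::-1]
cv2.imwrite("pics/s4.png",cv2.resize(c,None,fx=5,fy=5))
```

```text
[504.48398021 145.79753468 131.66309705] [ 0.25880403 -0.27103527 -4.17700246]
```

View pics/s4.png

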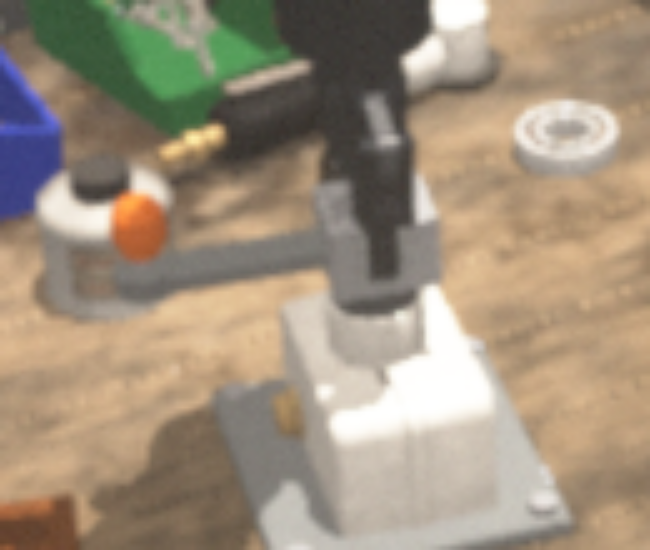

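The view shows the hub over the collar (crop (380,290)), with only a small gap left. I'll go down the last millimetres in 1 mm steps.

Call:
apply_moves --plan '[1, 0, 0, -0.001, 0, 1, 0, 0, -0.002, 0, 1, 0, 0, -0.002, 0, 1, 0, 0, -0.002, 0]'

```text
clock: 7.45
position: [504.8, 146.0, 130.4]
ee_rot: [-0.595, 0.804, -0.0, 0.0]
contact_force: [-0.1, 0.3, -2.8]
gripper_width: 47.4
```

Call:
apply_moves --plan '[1, 0, 0, -0.0005, 0, 1, 0, 0, -0.001, 0, 1, 0, 0, -0.001, 0]'

```text
clock: 7.7
position: [504.9, 146.0, 129.6]
ee_rot: [-0.595, 0.804, -0.0, 0.0]
contact_force: [-0.3, -0.8, -2.4]
gripper_width: 47.4
```

Call:
apply_moves --plan '[0.2, 0, 0, 0, 0, -0.2, 0, 0, 0, 0, -0.6, 0, 0, 0, 0, -1, 0, 0, 0, 0, -1, 0, 0, 0, 0, -1, 0, 0, 0, 0, -1, 0, 0, 0, 0, -1, 0, 0, 0, 0]'

```text
clock: 8.37
position: [504.9, 146.0, 129.4]
ee_rot: [-0.595, 0.804, -0.0, 0.0]
contact_force: [-0.3, -0.1, 0.4]
gripper_width: 85.3
```

Call:
apply_moves --plan '[-1, 0, 0, 0.01, 0, -1, 0, 0, 0.03, 0, -1, 0, 0, 0.06, 0, -1, 0, 0, 0.09, 0, -1, 0, 0, 0.12, 0, -1, 0, 0, 0.15, 0, -1, 0, 0, 0.17, 0, -1, 0, 0, 0.17, 0]'

```text
clock: 9.03
position: [507.0, 146.6, 305.8]
ee_rot: [-0.595, 0.804, -0.001, 0.006]
contact_force: [0.8, -0.0, 0.0]
gripper_width: 85.7
```

Call:
apply_moves --plan '[-1, 0, -0.035, 0, 0, -1, 0, -0.07, 0, 0, -1, 0, -0.105, 0, 0, -1, 0, -0.14, 0, 0, -1, 0, -0.175, 0, 0, -1, 0, -0.2, 0, 0, -1, 0, -0.2, 0, 0, -1, 0, -0.2, 0, 0]'

```text
clock: 9.7
position: [504.4, -55.2, 299.3]
ee_rot: [-0.594, 0.805, 0.0, -0.0]
contact_force: [-0.4, 0.1, -0.2]
gripper_width: 85.3
```

Run:
```python
from bench import arm
from h import *
s=arm.read_state();print(s["position"],s["contact_force"],s["clock"])
im={n:arm.get_image(n) for n in("scene","top")}
c=[]
for n,x0,y0 in(("scene",190,190),("top",200,160)):
    S=im[n];np.savez(f"pics/{n}5.npz",**S); c.append(cv2.resize(S["color"][y0:y0+100,x0:x0+100,::-1],None,fx=4,fy=4))
cv2.imwrite("pics/s5.png",np.hstack(c))
T,S=im["top"],im["scene"]
h=lambda I:cv2.cvtColor(I["color"],cv2.COLOR_RGB2HSV)
org=lambda h:((h[...,0]<16)&(h[...,1]>170)&(h[...,2]>130)).astype(np.uint8)
kt=big(org(h(T)),(185,150,70,60));ks=big(org(h(S)),(195,190,50,70));print(kt[1:],ks[1:],tri(T,kt[1],S,ks[1]))
```

```text
[504.41184046 -55.21478379 299.34485511] [-0.42560643  0.05207551 -0.16903603] 9.7
(array([205.38157895, 188.40789474]), array([201, 183,  10,  11,  76], dtype=int32)) (array([217.41333333, 236.14666667]), array([213, 231,  10,  11,  75], dtype=int32)) (array([539.11570968, 252.1135192 , 169.10236705]), np.float64(1.322494291415525))
```

View pics/s5.png

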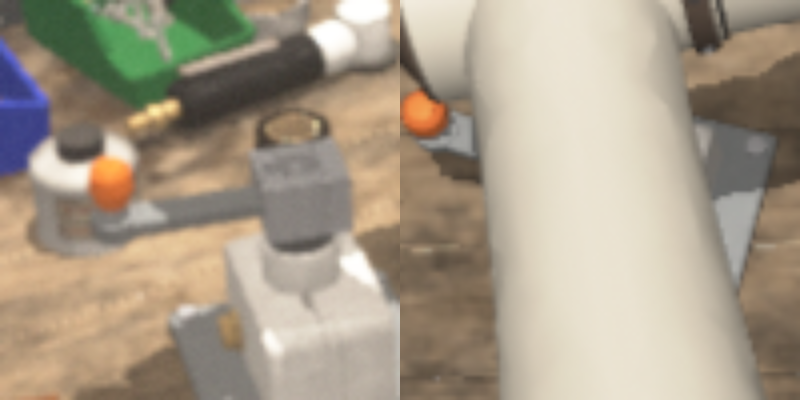

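Run:
```python
from bench import arm
print(arm.read_state()["joint_vel"].round(3)); print(arm.job_done())
```

```text
[ 0.018  0.     0.001 -0.     0.001  0.001]
the job is handed in; nothing more can be done
None
```

I gripped the grey crank with the orange knob, turned it about 51° so its slot met the brass key, lowered it onto the shoulder and let go. I then backed the arm away and handed the job in at about 9.8 s; no verdict is reported.

**Height:** After release, two-view triangulation put the knob at z ≈ 169 mm against 48.7 mm on the bench. That puts the hub's underside at about 120.5 mm, against the 122 mm shoulder.

**Direction:** The arm points at about 72°. The key measured about 71°, while the gearbox plate suggested 75°. I aimed at 73°, so both are within the play.

**Insertion:** There was no resistance on the way down past the key, only a light contact at the shoulder. The force on the gripper read near zero after release.

**Disagreements and gaps:**
- The two cameras differed by 1–2 mm on the hub's position just before insertion.
- In the final top view the arm hid the hub, so I checked its centring and uprightness only in the scene view.
- I did not measure the black-knobbed crank again at the end. The gripper stayed clear of it and it looked untouched in the pictures taken just before I gripped the crank.

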